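Shut the specimen case and snap its padlock to

TASK

The specimen case with the padlock on its front is packed for the courier: shut its lid, so that the hasp comes down over the padlock, swing the raised shackle round until its free leg stands over the eye of the hasp, and press it down through the eye into the padlock until the catch inside snaps and keeps it down. Feel your way and do not force it: a gentle, steady push is enough when the leg has found its hole, and you stop as soon as it has caught. Let go, and leave the other things on the desk where they are.

Things in the scene. Friction and masses are not known exactly. Their poses are not given: they have to be found in the camera images.
- case: Specimen case, white with a lilac lid, 134 x 173 mm, 67 mm high shut, standing fast, sample tubes packed in it; the one with a steel padlock on its front. Origin: centre of its underside; x to its back, where the lid hinges (line along y at x = 63, z = 50 mm), y to its left, z up. 'In the case' below means this frame, in mm.
- case_lid (a joint): Angle of the lid, rad: 0 = shut, grows as it opens. The hinge is stiff: the lid stays where it is left and is pushed shut with 1 to 2 N at its front.
- lid_front (a point): A point on the lid's upper face, 9 mm behind its front edge, left of the middle and clear of the hasp; (-50, 30, 67) in the case with the lid shut. A good place to push the lid down.
- hasp: Steel hasp riveted on the lid's front right: a strap bent down over the front edge, then forward into a flat tongue 22 mm wide (y) and 3 mm thick with a round eye of 11.5 mm. Moves with the lid; its frame is that of the case with the lid shut.
- eye (a point): Centre of the eye, at the tongue's upper face; (-88.5, -58, 62.5) in the case with the lid shut: the tongue then lies 1.5 mm above the padlock's top, the eye centred over the bore for the short leg.
- padlock: Laminated steel padlock, 26 (x) x 48 (y) x 38 mm high, upright in a cradle on the case's front, right of the middle. In its top, 58 mm above the desk, are two 10 mm bores with 1 mm chamfers, 26 mm apart along y: the left one holds the shackle's long leg, the right one is for the short leg. Origin: centre of its underside, (-88.5, -45, 20) in the case.
- shackle: U-shaped shackle of 8 mm round steel bar, legs 26 mm apart. It turns about its long leg, which stays in the padlock, and slides down. Origin: on the long leg's axis, level with the padlock's top while raised, (-88.5, -32, 58) in the case. Short leg at y = -26 mm in its frame, the bar's thickness along x. More than 18 N between it and the padlock or hasp harms the lock.
- bow_top (a point): Topmost point of the shackle's bow, midway between the legs, 13 mm from the long leg's axis; 116 mm above the desk while raised; moves with the shackle. The bow can be pinched here from above, a finger on each side of the U (the bar there is 8 mm thick, the opening under it 50 mm high), or pushed.
- toe (a point): Centre of the lower end of the short leg (8 mm thick, 1 mm chamfer): 10 mm above the padlock's top while raised, 5.5 mm above the tongue of the shut hasp; moves with the shackle.
- shackle_turn (a joint): Turn of the shackle about its upright long leg, rad: 0 = short leg exactly over its bore; positive = swung out to the front, away from the case (clockwise seen from above). Light friction: stays where it is left; no stop at 0 (range -0.5 to 2.3).
- shackle_press (a joint): How far the shackle is pushed down, m: 0 = raised. A spring lifts it with 2 N (raised) to 5 N (down). Near the end the hidden pawl gives a hump of about 10 N in all, then snaps into the notch, anywhere from 0.0185 to 0.0265 (differs from lock to lock). 0.7 mm further is a hard stop. Once caught it stays down by itself; if not it springs back to 0.
- tube_cup: Bystander: clear ribbed tub with used sample tubes in it, 107 mm across, 118 mm high. Origin: centre of its underside.
- form_pad: Bystander: white pad of forms lying flat, 122 x 171 x 14 mm. Origin: centre of its underside.
- pen_blue: Bystander: blue ball pen, 140 mm long, lying on the desk. Origin: centre of its underside.
- lancet_box: Bystander: small printed carton, 60 x 90 x 45 mm. Origin: centre of its underside.
- glue_stick: Bystander: upright glue stick, 24 mm across, 96 mm high. Origin: centre of its underside.

How it is judged (in metres and radians):
On the way, in this order (a step that is already met when the one before it is completed fails the run):
1. the lid is shut with the hasp down, the shackle still raised (value of joint case_lid below 0.04 rad and value of joint shackle_press below 0.006 m), for 0.2 s.
2. the shackle is swung round, its free leg over the eye of the shut hasp (value of joint case_lid below 0.04 rad and value of joint shackle_turn between -0.1 and 0.1 rad), for 0.1 s.
At the end, for the whole second after the job is handed in: The lid is shut (within 0.04 rad), the shackle's short leg is through the hasp's eye and in its bore (turn within 0.1 rad of 0), and the shackle stays down by itself, pushed in more than 16.5 mm, held by the pawl against its spring (all of step 2 and value of joint shackle_press above 0.0165 m and velocity of joint shackle_press below 0.005 m/s); the robot touches nothing.
It fails at once if the shackle is forced: more than 18 N between it and the padlock or the hasp (contact force between shackle and padlock above 18 N or contact force between shackle and hasp above 18 N).
It fails at once if another thing on the desk is pushed about (moved more than 30 mm) (distance of any of tube_cup, form_pad, pen_blue, lancet_box, glue_stick from where it was at the start of the episode above 0.03 m).
It also fails if it takes over 64 s, if anything falls off the work surface, if the arm or the gripper's body presses on something with over 40 N, if the wrist force passes 120 N, or if a joint passes its speed limit or range.

ROBOT

A 6-joint arm with a two-finger parallel gripper is mounted at the origin on a cart in front of the work surface, level with it; the furniture and walls round the work are solid. World frame = base frame: x ahead of the robot, y to its left, z up, the work surface at z = 0. Lengths are in m, angles in degrees, forces in N, time in s.
With the tool pointing down it reaches from about 0.3 to 0.75 m from the base axis. Payload 8.5 kg.
Tool frame: the origin (TCP) lies between the finger pads; the fingertips stand 19 mm ahead of it and the grasp point (between the pads) is the TCP; z points along the fingers, y is the line along which they close (so a half turn about z gives the same grasp; the last joint's range is limited). The gripper opens to 85 mm and grips with 20 to 120 N. Pads are 22 mm wide; open, the fingers measure 114 mm over their backs; the gripper's body (76 mm by 85 mm) begins 54 mm behind the grasp point. The pads swing forward as they close: fully open they stand 13 mm farther back than shut.
Start: joints at [-86.706, 21.807, 74.336, -0, 83.858, -12.336], TCP at [0.148, -0.53, 0.25] pointing down, gripper open.
Joint ranges: [-178.18, 178.18], [-50.72, 133.34], [12.68, 142.11], [-81.47, 261.47], [9.98, 163.14], [-165.26, 165.26]. Speed limits (degrees/s): [136.94, 136.94, 180, 180, 180, 180].

INTERFACE

Orientations are given as a 3x3 rotation matrix whose columns are the frame's x, y, z axes.
In Python, from rig import env, optics gives the robot as it stands.
- The arm moves only by the tool arm_command, never from a script. Its argument "commands" is one flat list of numbers, 7 for each row, row after row: the closure, from -1 (fully open) to 1 (shut), so that 0 is half open, then the shift along the tool's x, y, z as a fraction of full scale, then the turn, a rotation vector about the tool's x, y, z as a fraction of full scale. A call has 1 to 12 rows; each row is the pose to reach, as a shift and turn from the pose commanded when the call began, along the tool's axes at that moment; what a row does not reach only later rows make up. Full scale, the value 1, is 500 mm for a shift and 120 degrees for a turn. A row lasts 1/12 s, in which the tool goes at most 41.7 mm and 7.16 degrees, less where a joint would pass 70% of its speed; a pose out of reach is approached as far as the arm can. A call with a number of a shift or a turn outside -1 to 1 is refused whole. A call with a gripper value outside its range is refused whole. The fingers move at their own pace and stop on an object; "newtons" is the grip in N (left out, the last holds). Time passes only in rows, so rows that repeat a pose let the fingers close. It gives the time, the measured TCP pose, the force, the opening and the grip force at its end, in the units of the state.
- env.observe(): the state, without advancing time (a new reading comes with each control period).
- optics.get_image(name): name is "scene" or "top"; returns a dict with "image" (384x512x3 uint8, red, green, blue), "intrinsics" (3x3 intrinsics, pixels), "origin" and "orientation" of the camera in the world. Camera axes: x right, y down, z forward; pixel columns grow to the right and rows downward; lengths in m; the calibration is good to about 2 mm. A picture is of the moment at which its call begins. There is no depth.
- env.close_job(): hands the job in; it is judged then, once.
The state is a dict: "time_s": time; "q": joint angles; "qvel": joint speeds; "joint_efforts": joint torques, N m; "position": TCP position; "tool_rot": TCP orientation; "ft_force": force on the tool from outside, world axes, zero at the start; "wrist_torque": the same for the moment, N m; "grip_width": finger opening in m; "gripper_force": force on a finger pad.
Only numpy, scipy, OpenCV 4.12 (cv2) and the standard library are available. Lean on these libraries where they do the work, as an engineer would, in place of code of your own. Each camera call takes 0.05 s, during which the arm holds its last target. There are 200 camera calls.

## Working session

There is one attempt and no reset: what is moved stays moved. The work goes in short steps, Python scripts to look and compute and a tool call to move; the robot and the scene stay as the last step left them, time stands still between calls to the robot, and variables do not carry over. Pictures are saved under pics/ and viewed, at most 10 in all, crops included, and the job is handed in when it is done.

Besides the shell and the picture viewer there is one more tool, called after "Request:" as name(argument=value, ...) on one line, values as JSON. arm_command: Moves the arm, as the interface text tells. Shift numbers are shares of 500 mm and turn numbers shares of 120 degrees, none past 1 either way. Its arguments: {"type":"object","properties":{"commands":{"type":"array","items":{"type":"number"}},"newtons":{"type":"number"}},"required":["commands"]}

```bash
mkdir -p pics
python3 - <<'E'
from rig import env, optics
import cv2,json
s=env.observe();print({k:s[k] for k in('time_s','position','tool_rot','ft_force','grip_width')})
for n in("scene","top"):
    d=optics.get_image(n);cv2.imwrite(f"pics/{n}0.png",d["image"][:,:,::-1]);print(n,d["intrinsics"],d["origin"],d["orientation"])
E
```

```text
{'time_s': 0.0, 'position': array([ 0.14816521, -0.5294009 ,  0.24968864]), 'tool_rot': array([[ 9.63019923e-01,  2.69430178e-01, -8.82597272e-05],
       [ 2.69430005e-01, -9.63018814e-01,  1.49530500e-03],
       [ 3.17884516e-04, -1.46378833e-03, -9.99998878e-01]]), 'ft_force': array([-0.27572659, -0.11874152,  0.4034318 ]), 'grip_width': 0.08535015185738493}
scene [[482.3201438    0.         258.95127773]
 [  0.         482.3201438  189.84431976]
 [  0.           0.           1.        ]] [-0.04042787  0.98061921  0.89910213] [[-0.86615879 -0.28781189  0.40857467]
 [-0.49935715  0.46522256 -0.73089699]
 [ 0.02028269 -0.83709754 -0.54667754]]
top [[461.29581535   0.         256.42408875]
 [  0.         461.29581535 195.70274032]
 [  0.           0.           1.        ]] [ 0.35392381 -0.08065326  1.15332734] [[ 0.02401539 -0.98551117  0.16790172]
 [-0.99963963 -0.0256877  -0.00779493]
 [ 0.011995   -0.16765401 -0.98577292]]
```

View pics/scene0.png

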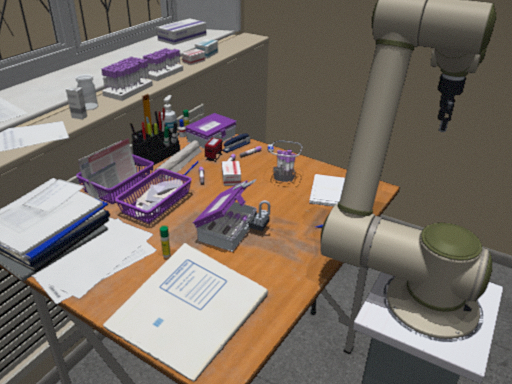

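View pics/top0.png

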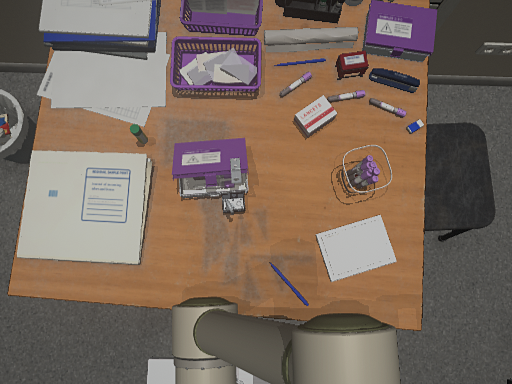

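The case shows at about (210,170) in top and (230,218) in scene, with the lid half open and the padlock at (233,205) in top and (260,215) in scene. I'll zoom in on both.

```bash
cat > h.py <<'E'
from rig import env, optics
import cv2, numpy as np
def crop(n,x0,y0,w,h,k):
    d=optics.get_image(n); c=d["image"][y0:y0+h,x0:x0+w,::-1]
    return d,cv2.resize(c,None,fx=k,fy=k,interpolation=cv2.INTER_CUBIC)
def pair(name,a,b,k=5):
    for n,r in(("top",a),("scene",b)):
        d,c=crop(n,*r,k)
        for i in range(0,r[2],10): cv2.putText(c,str(r[0]+i),(i*k,8),0,.3,(0,255,255),1); cv2.line(c,(i*k,9),(i*k,13),(0,255,255),1)
        for i in range(0,r[3],10): cv2.putText(c,str(r[1]+i),(0,i*k+4),0,.3,(0,255,255),1)
        if n=="top": A=c
        else: B=c
    H=max(A.shape[0],B.shape[0]); p=lambda c:cv2.copyMakeBorder(c,0,H-c.shape[0],0,0,0)
    cv2.imwrite(f"pics/{name}.png",np.hstack([p(A),p(B)]))
def ray(d,u,v):
    r=d["orientation"]@np.linalg.solve(d["intrinsics"],[u,v,1.]); return np.array(d["origin"]),r/np.linalg.norm(r)
def onz(d,u,v,z):
    o,r=ray(d,u,v); return o+r*(z-o[2])/r[2]
def proj(d,P):
    c=d["intrinsics"]@(d["orientation"].T@(np.asarray(P)-d["origin"])); return c[:2]/c[2]
def tri(d1,p1,d2,p2):
    o1,r1=ray(d1,*p1);o2,r2=ray(d2,*p2)
    s=np.linalg.lstsq(np.c_[r1,-r2],o2-o1,rcond=None)[0]
    a,b=o1+s[0]*r1,o2+s[1]*r2; return (a+b)/2,np.linalg.norm(a-b)
E
python3 -c "
from h import *
pair('p1',(165,130,90,95),(190,170,85,85),4.5.__int__() if 0 else 4)"
```

```text
(no output)
```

View pics/p1.png

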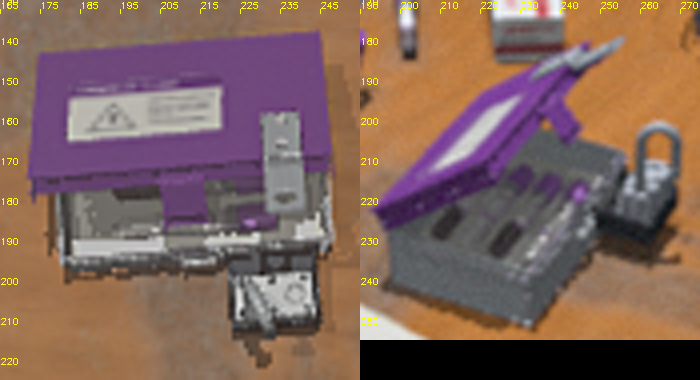

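Run:
```python
from h import *
t=optics.get_image("top");s=optics.get_image("scene")
T=lambda x,y:(165+x/4,130+y/4); S=lambda x,y:(190+(x-360)/4,170+y/4)
print("padlock c",onz(t,*T(274,293),.058),"rbore",onz(t,*T(297,293),.058))
print("front bottom",onz(t,*T(64,265),0),onz(t,*T(330,250),0))
print("sc front bottom L",onz(s,*S(528,326),0),"left back", onz(s,*S(393,285),0), "rim", onz(s,*S(533,282),.05))
for n,a,b in(("lid back R",(322,32),None),("lidfront L",(30,178),(585,45)),):
  print(n,onz(t,*T(*a),.055))
print("hinge left back rim sc",onz(s,*S(385,228),.05))
for z in(.058,.112,.116):
  print(z,"shackle line ends",onz(t,*T(252,278),z),onz(t,*T(272,333),z), "sc bow",onz(s,*S(657,125),z))
print("lid front L tri (scene?)")
# lid corner front-left in top (30,178..200) ; rear-left (40,53)
# scene: lid hinge-left corner (378,213), front-left (~?), front right?
```

```text
padlock c [ 0.52067857 -0.03473902  0.058     ] rbore [ 0.52103532 -0.04853262  0.058     ]
front bottom [0.5439858  0.10102036 0.        ] [ 0.55801895 -0.06692569  0.        ]
sc front bottom L [0.53650666 0.09702526 0.        ] left back [0.64526631 0.10965399 0.        ] rim [0.52660063 0.10513155 0.05      ]
lid back R [ 0.68465495 -0.05892642  0.055     ]
lidfront L [0.58790895 0.11570841 0.055     ]
hinge left back rim sc [0.64986913 0.10891031 0.05      ]
0.058 shackle line ends [ 0.52944977 -0.02123598  0.058     ] [ 0.49646597 -0.03432665  0.058     ] sc bow [ 0.54222098 -0.09685529  0.058     ]
0.112 shackle line ends [ 0.52079628 -0.02416527  0.112     ] [ 0.4894386  -0.03661056  0.112     ] sc bow [ 0.50481407 -0.02767984  0.112     ]
0.116 shackle line ends [ 0.52015528 -0.02438226  0.116     ] [ 0.48891805 -0.03677974  0.116     ] sc bow [ 0.50204318 -0.02255573  0.116     ]
lid front L tri (scene?)
```

Run:
```python
from h import *
t=optics.get_image("top");s=optics.get_image("scene")
T=lambda x,y:(165+x/4,130+y/4); S=lambda x,y:(190+(x-360)/4,170+y/4)
c,sn=np.cos(np.radians(5)),np.sin(np.radians(5));R=np.array([[c,-sn,0],[sn,c,0],[0,0,1]]);O=np.array([.605,.0178,0])
def show(n,a,b):
  p,e=tri(t,T(*a),s,S(*b));print(n,p.round(4),"case",(1e3*R.T@(p-O)).round(1),"gap",round(e*1e3,1))
show("hinge BL",(40,53),(378,210))
show("front L",(30,178),(500,163))
show("front R",(330,157),(590,45))
show("hasp tip",(285,212),(622,41))
show("label near corner BL",(68,98),(432,165))
show("label far R",(220,86),(527,85))
show("bow",(262,305),(657,127))
```

```text
hinge BL [0.6594 0.1101 0.065 ] case [62.3 87.2 65. ] gap 8.9
front L [0.5643 0.0984 0.1355] case [-33.5  83.8 135.5] gap 13.7
front R [ 0.5869 -0.0676  0.132 ] case [-25.5 -83.5 132. ] gap 2.7
hasp tip [ 0.5477 -0.0446  0.161 ] case [-62.6 -57.2 161. ] gap 5.0
label near corner BL [0.6244 0.0868 0.1024] case [ 25.3  67.  102.4] gap 4.0
label far R [ 0.6177 -0.0077  0.1234] case [ 10.4 -26.5 123.4] gap 26.1
bow [ 0.506  -0.0302  0.1083] case [-102.8  -39.2  108.3] gap 0.2
```

Request:
arm_command(commands=[1,0.581,-0.436,0,0,0,0,1,0.581,-0.436,0,0,0,0,1,0.581,-0.436,0,0,0,0,1,0.581,-0.436,0,0,0,0,1,0.581,-0.436,0,0,0,0,1,0.581,-0.436,0,0,0,0,1,0.581,-0.436,0,0,0,0,1,0.581,-0.436,0,0,0,0,1,0.581,-0.436,0,0,0,0,1,0.581,-0.436,0,0,0,0], newtons=20)

```text
time_s: 1.23
position: [0.3712, -0.2375, 0.2506]
tool_rot: [[0.962, 0.274, 0.001], [0.274, -0.962, 0.001], [0.001, -0.0, -1.0]]
ft_force: [-0.0, 1.2, -0.0]
grip_width: -0.0004
gripper_force: 0.0
```

Request:
arm_command(commands=[1,0.581,-0.436,0,0,0,0,1,0.581,-0.436,0,0,0,0,1,0.581,-0.436,0,0,0,0,1,0.581,-0.436,0,0,0,0,1,0.581,-0.436,0,0,0,0,1,0.581,-0.436,0,0,0,0,1,0.581,-0.436,0,0,0,0,1,0.581,-0.436,0,0,0,0,1,0.581,-0.436,0,0,0,0,1,0.581,-0.436,0.1,0,0,0,1,0.581,-0.436,0.15,0,0,0,1,0.581,-0.436,0.15,0,0,0])

```text
time_s: 2.23
position: [0.5877, 0.0471, 0.169]
tool_rot: [[0.963, 0.27, -0.012], [0.27, -0.963, 0.001], [-0.011, -0.004, -1.0]]
ft_force: [-1.0, -0.5, -0.7]
grip_width: 0.0004
gripper_force: 0.0
```

Request:
arm_command(commands=[1,0,0,0.03,0,0,0,1,0,0,0.06,0,0,0,1,-0.002,0,0.07,0,0,0,1,-0.007,-0.001,0.082,0,0,0,1,-0.012,-0.002,0.094,0,0,0,1,-0.018,-0.003,0.106,0,0,0,1,-0.024,-0.005,0.118,0,0,0,1,-0.03,-0.006,0.13,0,0,0,1,-0.036,-0.007,0.14,0,0,0,1,-0.04,-0.008,0.148,0,0,0,1,-0.045,-0.009,0.156,0,0,0,1,-0.045,-0.009,0.158,0,0,0])

```text
time_s: 3.23
position: [0.5666, 0.0451, 0.0956]
tool_rot: [[0.963, 0.269, -0.001], [0.269, -0.963, 0.0], [-0.001, -0.001, -1.0]]
ft_force: [-0.4, -0.2, 1.2]
grip_width: -0.0001
gripper_force: 0.4
```

Request:
arm_command(commands=[1,0,0,0.004,0,0,0,1,0,0,0.008,0,0,0,1,0,0,0.012,0,0,0,1,0,0,0.015,0,0,0,1,0,0,0.015,0,0,0])

```text
time_s: 3.65
position: [0.5673, 0.0451, 0.0885]
tool_rot: [[0.963, 0.269, -0.0], [0.269, -0.963, 0.0], [-0.0, -0.0, -1.0]]
ft_force: [-0.1, -0.1, -0.9]
grip_width: -0.0001
gripper_force: 0.0
```

Request:
arm_command(commands=[1,0,0,0.002,0,0,0,1,0,0,0.002,0,0,0])

```text
time_s: 3.82
position: [0.5674, 0.0451, 0.0877]
tool_rot: [[0.963, 0.269, -0.0], [0.269, -0.963, -0.0], [-0.0, 0.0, -1.0]]
ft_force: [1.0, 0.6, 0.6]
grip_width: 0.0
gripper_force: 0.0
```

Request:
arm_command(commands=[1,0,0,0.002,0,0,0,1,0,0,0.002,0,0,0])

```text
time_s: 3.98
position: [0.5674, 0.045, 0.0868]
tool_rot: [[0.963, 0.269, 0.0], [0.269, -0.963, -0.0], [0.0, 0.0, -1.0]]
ft_force: [0.1, -0.1, 0.3]
grip_width: -0.0002
gripper_force: 0.0
```

Request:
arm_command(commands=[1,0,0,0.002,0,0,0,1,0,0,0.002,0,0,0])

```text
time_s: 4.15
position: [0.5674, 0.045, 0.0858]
tool_rot: [[0.963, 0.269, 0.0], [0.269, -0.963, -0.0], [0.0, 0.0, -1.0]]
ft_force: [-0.8, 0.2, 0.3]
grip_width: 0.0001
gripper_force: 0.0
```

Request:
arm_command(commands=[1,0,0,0.002,0,0,0,1,0,0,0.002,0,0,0])

```text
time_s: 4.32
position: [0.5674, 0.045, 0.0856]
tool_rot: [[0.963, 0.27, 0.001], [0.27, -0.963, -0.0], [0.0, 0.0, -1.0]]
ft_force: [-2.6, -0.0, 7.7]
grip_width: 0.0
gripper_force: 3.8
```

```bash
python3 -c "
from h import *
pair('p2',(165,130,90,95),(190,170,85,85),4)"
```

```text
(no output)
```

View pics/p2.png

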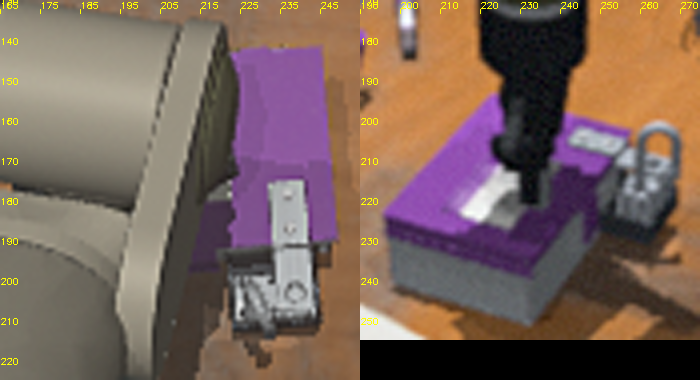

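Request:
arm_command(commands=[1,0,0,-0.08,0,0,0,1,0,0,-0.16,0,0,0,1,0,0,-0.22,0,0,0,1,-0.108,0.385,-0.25,0,0,0,0.2,-0.108,0.385,-0.25,0,0,0,0.2,-0.108,0.385,-0.25,0,0,0,0.2,-0.108,0.385,-0.25,0,0,0,0.2,-0.108,0.385,-0.25,0,0,0,0.2,-0.108,0.385,-0.25,0,0,0,0.2,-0.108,0.385,-0.25,0,0,0])

```text
time_s: 5.25
position: [0.567, -0.1565, 0.2095]
tool_rot: [[0.964, 0.267, -0.0], [0.267, -0.964, 0.0], [-0.0, -0.0, -1.0]]
ft_force: [-0.4, 0.8, 0.1]
grip_width: 0.0346
gripper_force: 0.0
```

```bash
cat >> h.py <<'E'
def pair2(name,a,b,k):
    pair(name,a,b,k)
E
python3 -c "
from h import *
pair('p3',(213,165,45,60),(240,192,35,50),9)"
```

```text
(no output)
```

View pics/p3.png

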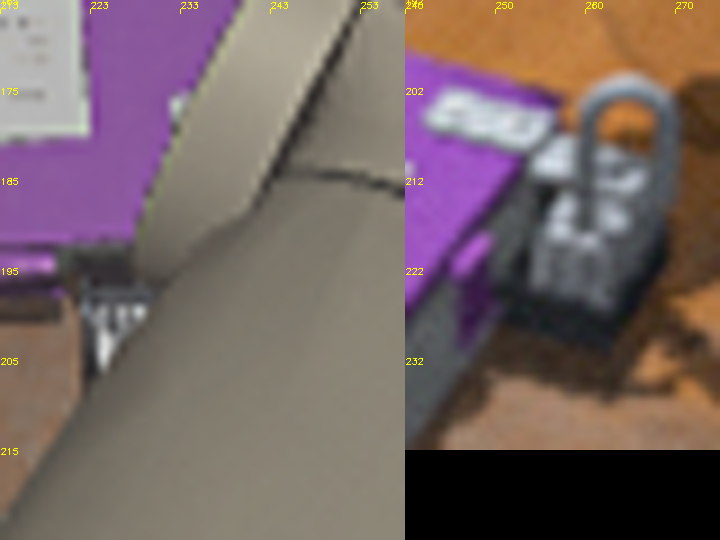

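The arm hides the padlock in the top view. In scene, the bow's top is at (264.4,200.5) and the long leg enters the padlock at about (260.3,217). The lid is shut with the hasp down, and p2's top view shows the eye at (239,203).

Run:
```python
from h import *
t=optics.get_image("top");s=optics.get_image("scene")
im=cv2.imread("pics/top0.png")
print("eye",onz(t,239,203,.0625))
print("hasp axis",onz(t,165+288/4,130+200/4,.068),onz(t,165+295/4,130+290/4,.0625))
print("long foot sc",onz(s,260.3,217.3,.058))
S=lambda x,y:(240+(x-405)/9,192+y/9)
print("bowtop sc",onz(s,*S(627,82),.116),onz(s,*S(627,82),.112))
print("left/right legs at z .09:",onz(s,*S(588,150),.09),onz(s,*S(668,140),.09))
c,sn=np.cos(np.radians(5)),np.sin(np.radians(5))
L=np.array([.5196,-.0218])
for P in ([*L,.058],[*L,.09],[L[0]-.0121,L[1]-.0048,.116]): print("proj top",proj(t,P),"scene",proj(s,P))
# lid front-left and right edges now (scene): corners shut
for y in(86.5,-86.5):
  P=np.array([.605-.059*c-y*sn/1e3,.0178-.059*sn+y*c/1e3,.067]);print(P,proj(t,P),proj(s,P))
```

```text
eye [ 0.52093777 -0.04804888  0.0625    ]
hasp axis [ 0.57577476 -0.04172378  0.068     ] [ 0.52213155 -0.04741467  0.0625    ]
long foot sc [ 0.5112315  -0.01834957  0.058     ]
bowtop sc [ 0.5013704  -0.02379624  0.116     ] [ 0.50413784 -0.02892669  0.112     ]
left/right legs at z .09: [ 0.51108285 -0.01688096  0.09      ] [ 0.4918286  -0.03526905  0.09      ]
proj top [228.09401683 203.55632706] scene [258.41927905 215.8231444 ]
proj top [227.42775714 201.4856995 ] scene [258.63565046 206.94329304]
proj top [228.78493947 205.022799  ] scene [263.28966591 200.00796728]
[0.53868554 0.09882865 0.067     ] [177.61544748 193.78792803] [230.73663712 233.03868652]
[ 0.55376348 -0.07351303  0.067     ] [250.00448283 189.43701999] [257.25841634 201.38524565]
```

Request:
arm_command(commands=[0,-0.05,-0.283,0,0,0,-0.038,0,-0.05,-0.283,0,0,0,-0.038,0,-0.05,-0.283,0,0,0,-0.038,0,-0.05,-0.283,0,0,0,-0.038,0,-0.05,-0.283,0,0,0,-0.038,0,-0.05,-0.283,0.06,0,0,-0.038,0,-0.05,-0.283,0.12,0,0,-0.038,0,-0.05,-0.283,0.12,0,0,-0.038])

```text
time_s: 6.12
position: [0.5031, -0.0245, 0.1457]
tool_rot: [[0.938, 0.346, -0.008], [0.346, -0.938, 0.002], [-0.007, -0.005, -1.0]]
ft_force: [-1.3, 0.3, -0.4]
grip_width: 0.0425
gripper_force: 0.0
```

```bash
python3 -c "
from h import *
pair('p4',(213,165,45,60),(235,180,45,50),9)"
```

```text
(no output)
```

View pics/p4.png

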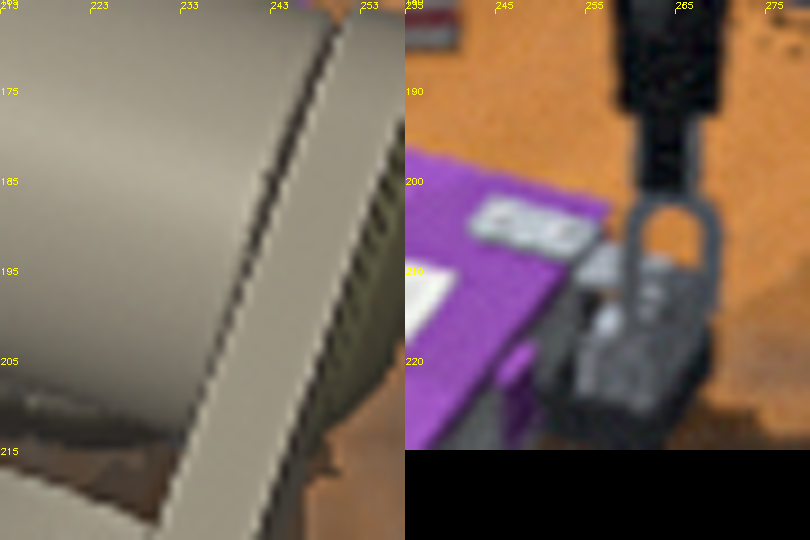

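Request:
arm_command(commands=[0,0,0,0.02,0,0,0,0,0,0,0.04,0,0,0,0,0,0,0.06,0,0,0,0,0,0,0.068,0,0,0,0,0,0,0.068,0,0,0,0.3,0,0,0.068,0,0,0,0.5,0,0,0.068,0,0,0,0.5,0,0,0.068,0,0,0])

```text
time_s: 6.88
position: [0.5054, -0.0255, 0.1167]
tool_rot: [[0.939, 0.345, 0.001], [0.345, -0.939, -0.0], [0.001, 0.001, -1.0]]
ft_force: [-0.6, -0.2, -0.6]
grip_width: 0.0215
gripper_force: 0.0
```

Run:
```python
from h import *
s=optics.get_image("scene")
for z in(.127,.116): print(proj(s,[.5031,-.0245,z]))
print(env.observe()['position'])
```

```text
[264.36345504 197.64051867]
[264.26224574 200.81376422]
[ 0.50530897 -0.02544478  0.11648137]
```

Request:
arm_command(commands=[0.5,0,0.002,0,0,0,-0.05,0.5,0,0.006,0,0,0,-0.11,0.5,0,0.01,0,0,0,-0.165,0.55,0,0.013,0,0,0,-0.22,0.55,0.001,0.017,0,0,0,-0.275,0.6,0.002,0.02,0,0,0,-0.33,0.6,0.004,0.022,0,0,0,-0.385,0.6,0.006,0.024,0,0,0,-0.44,0.6,0.009,0.026,0,0,0,-0.5,0.6,0.012,0.028,0,0,0,-0.56,0.6,0.015,0.029,0,0,0,-0.61,0.6,0.015,0.029,0,0,0,-0.628])

```text
time_s: 7.93
position: [0.5172, -0.0365, 0.1161]
tool_rot: [[-0.102, 0.995, 0.0], [0.995, 0.102, -0.0], [-0.0, 0.0, -1.0]]
ft_force: [0.1, 0.0, 0.3]
grip_width: 0.0168
gripper_force: 0.2
```

Request:
arm_command(commands=[0.66,0,0,0,0,0,0,0.66,0,0,0,0,0,0,0.66,0,0,0,0,0,0])

```text
time_s: 8.18
position: [0.5171, -0.0364, 0.116]
tool_rot: [[-0.095, 0.995, 0.0], [0.995, 0.095, -0.0], [-0.0, 0.0, -1.0]]
ft_force: [0.7, -0.5, 0.3]
grip_width: 0.0144
gripper_force: 0.2
```

Request:
arm_command(commands=[0.71,0,0,0,0,0,0,0.71,0,0,0,0,0,0,0.71,0,0,0,0,0,0])

```text
time_s: 8.43
position: [0.517, -0.0364, 0.1159]
tool_rot: [[-0.096, 0.995, 0.0], [0.995, 0.096, -0.0], [-0.0, 0.0, -1.0]]
ft_force: [-0.8, -0.4, -0.5]
grip_width: 0.0124
gripper_force: 0.3
```

Request:
arm_command(commands=[0.75,0,0,0,0,0,0,0.75,0,0,0,0,0,0,0.75,0,0,0,0,0,0])

```text
time_s: 8.68
position: [0.5174, -0.0363, 0.1159]
tool_rot: [[-0.097, 0.995, 0.001], [0.995, 0.097, 0.0], [0.0, 0.001, -1.0]]
ft_force: [2.6, 0.6, -1.5]
grip_width: 0.0104
gripper_force: 2.5
```

Request:
arm_command(commands=[0.77,0,0,0,0,0,0,0.77,0,0,0,0,0,0,0.77,0,0,0,0,0,0])

```text
time_s: 8.93
position: [0.5177, -0.0363, 0.1159]
tool_rot: [[-0.096, 0.995, 0.002], [0.995, 0.096, 0.0], [0.0, 0.002, -1.0]]
ft_force: [4.4, 1.8, -1.5]
grip_width: 0.0103
gripper_force: 5.0
```

```bash
python3 -c "
from h import *
pair('p5',(213,165,45,60),(235,180,45,50),9)"
```

```text
(no output)
```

View pics/p5.png

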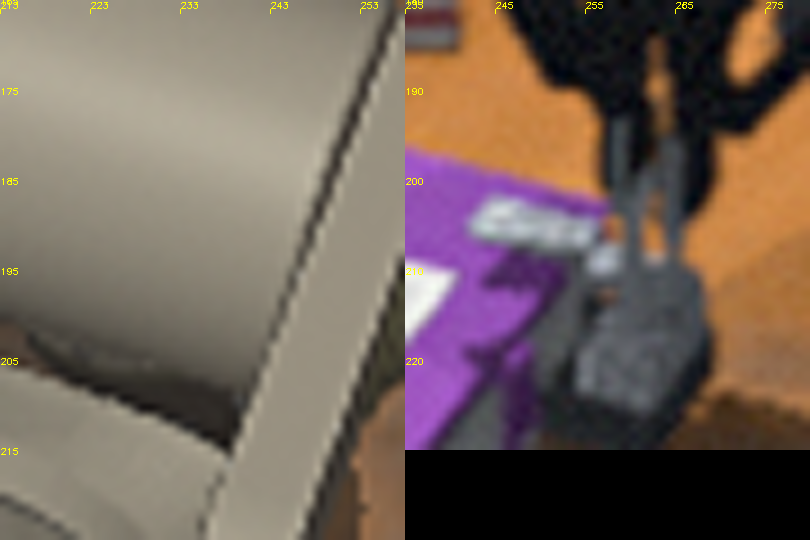

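The slot closes on the bar at 10.3 mm, so the bar is slightly tilted. The side force of +4 N in x says to shift the tool about +1.5 mm in x (tool y).

Request:
arm_command(commands=[0.7,0,0,0,0,0,0,0.7,0,0.003,0,0,0,0,0.7,0,0.003,0,0,0,0,0.75,0,0.003,0,0,0,0,0.77,0,0.003,0,0,0,0,0.77,0,0.003,0,0,0,0,0.77,0,0.003,0,0,0,0])

```text
time_s: 9.62
position: [0.5185, -0.0363, 0.1158]
tool_rot: [[-0.097, 0.995, -0.0], [0.995, 0.097, -0.0], [0.0, -0.0, -1.0]]
ft_force: [-1.0, -0.2, -0.7]
grip_width: 0.0098
gripper_force: 0.6
```

Request:
arm_command(commands=[0.79,0,0,0,0,0,0,0.79,0,0,0,0,0,0,0.79,0,0,0,0,0,0])

```text
time_s: 9.87
position: [0.5187, -0.0362, 0.1158]
tool_rot: [[-0.097, 0.995, 0.0], [0.995, 0.097, 0.0], [0.0, 0.0, -1.0]]
ft_force: [2.3, 0.1, -1.2]
grip_width: 0.0091
gripper_force: 2.0
```

Request:
arm_command(commands=[0.76,0,0.001,0,0,0,0,0.76,0,0.0014,0,0,0,0,0.79,0,0.0014,0,0,0,0,0.8,0,0.0014,0,0,0,0,0.8,0,0.0014,0,0,0,0,0.8,0,0.0014,0,0,0,0])

```text
time_s: 10.37
position: [0.5192, -0.0362, 0.1158]
tool_rot: [[-0.097, 0.995, 0.0], [0.995, 0.097, -0.0], [-0.0, 0.0, -1.0]]
ft_force: [-0.4, -0.3, 1.1]
grip_width: 0.009
gripper_force: 0.8
```

Request:
arm_command(commands=[0.81,0,0,0,0,0,0,0.81,0,0,0,0,0,0,0.81,0,0,0,0,0,0])

```text
time_s: 10.62
position: [0.5194, -0.0362, 0.1159]
tool_rot: [[-0.097, 0.995, 0.0], [0.995, 0.097, 0.0], [-0.0, 0.0, -1.0]]
ft_force: [1.4, 0.7, -0.6]
grip_width: 0.008
gripper_force: 1.9
```

The bar is now flush between the pads (8.0 mm), so its plane follows the tool's yaw of 95.6°. Next I'll refine the case's yaw from the lid edges.

Run:
```python
from h import *
t=optics.get_image("top");s=optics.get_image("scene")
def quad(im,box):
    x0,y0,x1,y1=box; h=cv2.cvtColor(im,cv2.COLOR_BGR2HSV)
    m=((h[...,0]>130)&(h[...,0]<160)&(h[...,1]>80)).astype(np.uint8)*255
    k=np.zeros_like(m);k[y0:y1,x0:x1]=m[y0:y1,x0:x1];return k
def yaw(d,m,cols,first,z,w):
    pts=[]
    for u in cols:
        r=np.flatnonzero(m[:,u])
        if len(r): pts.append((u,r[0]-.5 if first else r[-1]+.5))
    P=np.array([onz(d,u,v,z)[:2] for u,v in pts]); vx,vy,cx,cy=cv2.fitLine(P.astype(np.float32)*1000,cv2.DIST_HUBER,0,.01,.01).ravel()
    a=np.degrees(np.arctan2(vy,vx)); print(w,len(pts),"dir",round((a+90)%180-90,2),"c",cx,cy)
m=quad(cv2.imread("pics/top0.png"),(165,130,260,190))
yaw(t,m,range(178,243),True,.058,"top lid back (yaw=dir-/+90)")
yaw(t,m,[*range(176,202),*range(217,228)],False,.128,"top lid front")
im=s["image"][:,:,::-1].copy(); m=quad(im,(180,170,262,245)); cv2.imwrite("pics/m.png",m)
# upper-left boundary = back edge; find contour poly
c=max(cv2.findContours(m,cv2.RETR_EXTERNAL,cv2.CHAIN_APPROX_NONE)[0],key=cv2.contourArea)
h=cv2.convexHull(c);print(cv2.approxPolyDP(h,2,True).ravel().tolist())
yaw(s,m,range(199,214),True,.067,"scene lid back")
```

```text
top lid back (yaw=dir-/+90) 65 dir -83.66 c 675.7347 28.440418
top lid front 37 dir -84.5 c 571.806 27.596817
[257, 203, 247, 229, 232, 238, 197, 228, 196, 222, 222, 194]
scene lid back 15 dir -85.78 c 658.8075 46.094513
```

Request:
arm_command(commands=[0.7,0,0,0,0,0,0,0.65,0,0,0,0,0,0,0.65,0,0,0,0,0,0,0.65,0,0,-0.02,0,0,0,0.65,0,0,-0.05,0,0,0,0.65,0,0,-0.08,0,0,0,0.65,0,0,-0.08,0,0,0,1,0.001,0,-0.08,0,0,0,1,0.001,0,-0.08,0,0,0,1,0.001,0,-0.08,0,0,0,1,0.001,0,-0.08,0,0,0,1,0.001,0,-0.08,0,0,0], newtons=60)

```text
time_s: 11.72
position: [0.519, -0.0356, 0.1553]
tool_rot: [[-0.097, 0.995, -0.001], [0.995, 0.097, 0.0], [0.0, -0.001, -1.0]]
ft_force: [-0.5, -0.1, -0.1]
grip_width: -0.0005
gripper_force: 0.0
```

```bash
python3 -c "
from h import *
pair('p6',(213,165,45,60),(235,180,45,50),9)"
```

```text
(no output)
```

View pics/p6.png

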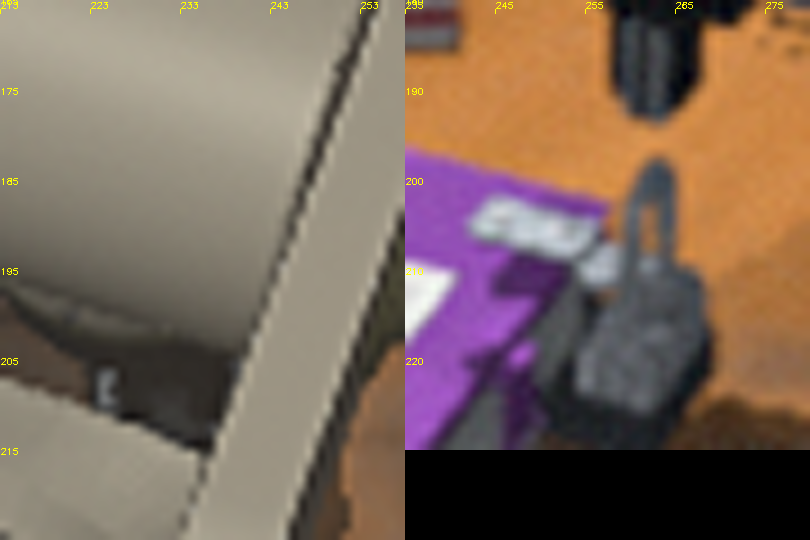

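The shackle stands over the hasp (bow top at about (263,199) in scene), with the closed fingertips directly above it. Now the press, in small steps.

Request:
arm_command(commands=[1,0,0,0.02,0,0,0,1,0,0,0.034,0,0,0,1,0,0,0.036,0,0,0,1,0,0,0.038,0,0,0,1,0,0,0.04,0,0,0,1,0,0,0.042,0,0,0,1,0,0,0.044,0,0,0,1,0,0,0.044,0,0,0])

```text
time_s: 12.48
position: [0.5194, -0.0357, 0.1341]
tool_rot: [[-0.097, 0.995, 0.001], [0.995, 0.097, -0.0], [-0.0, 0.001, -1.0]]
ft_force: [-0.1, 0.1, 2.0]
grip_width: 0.0001
gripper_force: 1.1
```

Request:
arm_command(commands=[1,0,0,0.002,0,0,0,1,0,0,0.004,0,0,0,1,0,0,0.004,0,0,0])

```text
time_s: 12.73
position: [0.5193, -0.0357, 0.1319]
tool_rot: [[-0.097, 0.995, 0.0], [0.995, 0.097, -0.0], [-0.0, 0.0, -1.0]]
ft_force: [0.8, -0.1, 2.6]
grip_width: 0.0
gripper_force: 1.3
```

Request:
arm_command(commands=[1,0,0,0.002,0,0,0,1,0,0,0.002,0,0,0])

```text
time_s: 12.9
position: [0.5193, -0.0357, 0.1308]
tool_rot: [[-0.097, 0.995, 0.0], [0.995, 0.097, -0.0], [-0.0, 0.0, -1.0]]
ft_force: [0.5, -0.0, 3.1]
grip_width: 0.0001
gripper_force: 1.4
```

Request:
arm_command(commands=[1,0,0,0.001,0,0,0,1,0,0,0.002,0,0,0,1,0,0,0.003,0,0,0])

```text
time_s: 13.15
position: [0.5193, -0.0357, 0.1294]
tool_rot: [[-0.097, 0.995, 0.0], [0.995, 0.097, -0.0], [-0.0, 0.0, -1.0]]
ft_force: [1.2, 0.1, 2.7]
grip_width: 0.0004
gripper_force: 1.5
```

Request:
arm_command(commands=[1,0,0,0.001,0,0,0,1,0,0,0.002,0,0,0,1,0,0,0.003,0,0,0])

```text
time_s: 13.4
position: [0.5193, -0.0357, 0.1278]
tool_rot: [[-0.097, 0.995, 0.0], [0.995, 0.097, -0.0], [-0.0, 0.0, -1.0]]
ft_force: [0.4, -0.6, 2.8]
grip_width: -0.0001
gripper_force: 1.6
```

Request:
arm_command(commands=[1,0,0,0.001,0,0,0,1,0,0,0.002,0,0,0,1,0,0,0.003,0,0,0])

```text
time_s: 13.65
position: [0.5193, -0.0357, 0.1263]
tool_rot: [[-0.097, 0.995, 0.0], [0.995, 0.097, -0.0], [-0.0, 0.0, -1.0]]
ft_force: [0.7, -1.7, 2.8]
grip_width: -0.0002
gripper_force: 1.7
```

Request:
arm_command(commands=[1,0,0,0.001,0,0,0,1,0,0,0.002,0,0,0,1,0,0,0.003,0,0,0])

```text
time_s: 13.9
position: [0.5193, -0.0357, 0.1248]
tool_rot: [[-0.097, 0.995, 0.0], [0.995, 0.097, -0.0], [-0.0, 0.0, -1.0]]
ft_force: [1.1, -0.7, 3.7]
grip_width: 0.0003
gripper_force: 1.8
```

Request:
arm_command(commands=[1,0,0,0.001,0,0,0,1,0,0,0.002,0,0,0,1,0,0,0.003,0,0,0])

```text
time_s: 14.15
position: [0.5192, -0.0357, 0.1233]
tool_rot: [[-0.097, 0.995, 0.0], [0.995, 0.097, -0.0], [-0.0, 0.0, -1.0]]
ft_force: [1.6, -0.7, 3.5]
grip_width: -0.0
gripper_force: 1.9
```

Request:
arm_command(commands=[1,0,0,0.001,0,0,0,1,0,0,0.002,0,0,0,1,0,0,0.003,0,0,0])

```text
time_s: 14.4
position: [0.5193, -0.0357, 0.1219]
tool_rot: [[-0.097, 0.995, 0.0], [0.995, 0.097, -0.0], [-0.0, 0.0, -1.0]]
ft_force: [2.0, -0.3, 5.7]
grip_width: -0.0
gripper_force: 2.7
```

Request:
arm_command(commands=[1,0,0,0.001,0,0,0,1,0,0,0.002,0,0,0,1,0,0,0.003,0,0,0])

```text
time_s: 14.65
position: [0.5193, -0.0357, 0.1207]
tool_rot: [[-0.097, 0.995, 0.001], [0.995, 0.097, -0.0], [-0.0, 0.001, -1.0]]
ft_force: [-0.2, 0.6, 8.0]
grip_width: -0.0002
gripper_force: 4.5
```

Request:
arm_command(commands=[1,0,0,0.001,0,0,0,1,0,0,0.002,0,0,0,1,0,0,0.003,0,0,0])

```text
time_s: 14.9
position: [0.5193, -0.0357, 0.1194]
tool_rot: [[-0.097, 0.995, 0.001], [0.995, 0.097, -0.0], [-0.0, 0.001, -1.0]]
ft_force: [-0.3, 0.2, 10.4]
grip_width: -0.0
gripper_force: 5.2
```

Request:
arm_command(commands=[1,0,0,0.0005,0,0,0,1,0,0,0.001,0,0,0,1,0,0,0.001,0,0,0])

```text
time_s: 15.15
position: [0.5194, -0.0357, 0.1189]
tool_rot: [[-0.097, 0.995, 0.001], [0.995, 0.097, -0.0], [-0.0, 0.001, -1.0]]
ft_force: [-0.3, 0.8, 9.7]
grip_width: -0.0002
gripper_force: 4.7
```

Request:
arm_command(commands=[1,0,0,0.0005,0,0,0,1,0,0,0.001,0,0,0,1,0,0,0.001,0,0,0])

```text
time_s: 15.4
position: [0.5194, -0.0357, 0.1185]
tool_rot: [[-0.097, 0.995, 0.001], [0.995, 0.097, -0.0], [-0.0, 0.001, -1.0]]
ft_force: [0.3, -0.7, 9.2]
grip_width: -0.0001
gripper_force: 4.9
```

Force is near 10 N and the bar is still moving smoothly, so this is the hump. Continuing at 0.4–0.5 mm.

Request:
arm_command(commands=[1,0,0,0.0005,0,0,0,1,0,0,0.001,0,0,0,1,0,0,0.001,0,0,0])

```text
time_s: 15.65
position: [0.5192, -0.0357, 0.1175]
tool_rot: [[-0.097, 0.995, 0.0], [0.995, 0.097, -0.0], [-0.0, 0.0, -1.0]]
ft_force: [0.2, -0.8, 3.6]
grip_width: 0.0003
gripper_force: 1.6
```

Request:
arm_command(commands=[1,0,0,0.0005,0,0,0,1,0,0,0.001,0,0,0,1,0,0,0.001,0,0,0])

```text
time_s: 15.9
position: [0.5193, -0.0357, 0.1169]
tool_rot: [[-0.097, 0.995, 0.0], [0.995, 0.097, -0.0], [-0.0, 0.0, -1.0]]
ft_force: [0.3, -0.7, 4.6]
grip_width: -0.0001
gripper_force: 2.6
```

Request:
arm_command(commands=[1,0,0,0.0006,0,0,0,1,0,0,0.0006,0,0,0])

```text
time_s: 16.07
position: [0.5193, -0.0357, 0.1166]
tool_rot: [[-0.097, 0.995, 0.0], [0.995, 0.097, -0.0], [-0.0, 0.0, -1.0]]
ft_force: [1.1, -1.4, 5.7]
grip_width: 0.0003
gripper_force: 2.8
```

A gentle check: back off about 1.5 mm and see whether the spring follows.

Request:
arm_command(commands=[1,0,0,-0.001,0,0,0,1,0,0,-0.003,0,0,0,1,0,0,-0.004,0,0,0,1,0,0,-0.004,0,0,0])

```text
time_s: 16.4
position: [0.5193, -0.0357, 0.1189]
tool_rot: [[-0.097, 0.995, 0.0], [0.995, 0.097, -0.0], [-0.0, 0.0, -1.0]]
ft_force: [0.1, -0.7, 8.8]
grip_width: 0.0001
gripper_force: 4.5
```

Request:
arm_command(commands=[1,0,0,0,0,0,0,1,0,0,0,0,0,0])

```text
time_s: 16.57
position: [0.5193, -0.0357, 0.119]
tool_rot: [[-0.097, 0.995, 0.001], [0.995, 0.097, -0.0], [-0.0, 0.001, -1.0]]
ft_force: [-0.1, -0.7, 8.3]
grip_width: -0.0001
gripper_force: 4.3
```

It followed, so it isn't caught: that was a false hump. Pressing on.

Request:
arm_command(commands=[1,0,0,0.001,0,0,0,1,0,0,0.002,0,0,0,1,0,0,0.003,0,0,0,1,0,0,0.004,0,0,0,1,0,0,0.0046,0,0,0,1,0,0,0.0046,0,0,0])

```text
time_s: 17.07
position: [0.5192, -0.0357, 0.1164]
tool_rot: [[-0.097, 0.995, 0.0], [0.995, 0.097, -0.0], [-0.0, 0.0, -1.0]]
ft_force: [0.3, -1.0, 5.5]
grip_width: -0.0002
gripper_force: 2.5
```

Request:
arm_command(commands=[1,0,0,0.0008,0,0,0,1,0,0,0.0008,0,0,0])

```text
time_s: 17.23
position: [0.5192, -0.0356, 0.1158]
tool_rot: [[-0.097, 0.995, -0.0], [0.995, 0.097, 0.0], [0.0, -0.0, -1.0]]
ft_force: [1.5, -0.9, 2.8]
grip_width: -0.0003
gripper_force: 1.3
```

Request:
arm_command(commands=[1,0,0,0.0008,0,0,0,1,0,0,0.0008,0,0,0])

```text
time_s: 17.4
position: [0.5192, -0.0357, 0.1154]
tool_rot: [[-0.097, 0.995, 0.0], [0.995, 0.097, 0.0], [0.0, 0.0, -1.0]]
ft_force: [0.9, -1.3, 4.9]
grip_width: 0.0001
gripper_force: 2.3
```

Request:
arm_command(commands=[1,0,0,0.0008,0,0,0,1,0,0,0.0008,0,0,0])

```text
time_s: 17.57
position: [0.5192, -0.0357, 0.1151]
tool_rot: [[-0.097, 0.995, 0.0], [0.995, 0.097, -0.0], [-0.0, 0.0, -1.0]]
ft_force: [1.1, -0.7, 5.5]
grip_width: 0.0002
gripper_force: 2.5
```

Request:
arm_command(commands=[1,0,0,0.0008,0,0,0,1,0,0,0.0008,0,0,0])

```text
time_s: 17.73
position: [0.5192, -0.0357, 0.1147]
tool_rot: [[-0.097, 0.995, 0.0], [0.995, 0.097, -0.0], [-0.0, 0.0, -1.0]]
ft_force: [0.9, 0.4, 4.9]
grip_width: -0.0006
gripper_force: 2.5
```

Request:
arm_command(commands=[1,0,0,0.0008,0,0,0,1,0,0,0.0008,0,0,0])

```text
time_s: 17.9
position: [0.5193, -0.0357, 0.1145]
tool_rot: [[-0.097, 0.995, 0.0], [0.995, 0.097, -0.0], [-0.0, 0.0, -1.0]]
ft_force: [0.2, -1.1, 7.2]
grip_width: -0.0
gripper_force: 3.6
```

Request:
arm_command(commands=[1,0,0,0.0008,0,0,0,1,0,0,0.0008,0,0,0])

```text
time_s: 18.07
position: [0.5193, -0.0357, 0.1143]
tool_rot: [[-0.097, 0.995, 0.001], [0.995, 0.097, -0.0], [-0.0, 0.001, -1.0]]
ft_force: [-1.3, -0.4, 9.3]
grip_width: 0.0003
gripper_force: 4.7
```

Request:
arm_command(commands=[1,0,0,0.0008,0,0,0,1,0,0,0.0008,0,0,0])

```text
time_s: 18.23
position: [0.5194, -0.0357, 0.1142]
tool_rot: [[-0.097, 0.995, 0.001], [0.995, 0.097, -0.0], [-0.0, 0.001, -1.0]]
ft_force: [-1.2, -0.4, 11.8]
grip_width: -0.0001
gripper_force: 5.7
```

Force is rising sharply, so it's either the stop or the real hump. Backing off to test.

Request:
arm_command(commands=[1,0,0,-0.002,0,0,0,1,0,0,-0.004,0,0,0,1,0,0,-0.004,0,0,0])

```text
time_s: 18.48
position: [0.5192, -0.0357, 0.1155]
tool_rot: [[-0.097, 0.995, 0.0], [0.995, 0.097, -0.0], [-0.0, 0.0, -1.0]]
ft_force: [0.9, -0.7, 3.5]
grip_width: -0.0
gripper_force: 2.0
```

Request:
arm_command(commands=[1,0,0,-0.0025,0,0,0,1,0,0,-0.0025,0,0,0])

```text
time_s: 18.65
position: [0.5187, -0.0355, 0.1163]
tool_rot: [[-0.097, 0.995, -0.002], [0.995, 0.097, 0.001], [0.001, -0.002, -1.0]]
ft_force: [-0.3, -0.2, 0.1]
grip_width: 0.0001
gripper_force: 0.0
```

The force is now zero where the spring pushed before, so the pawl has caught. Let go, retreat and look.

Request:
arm_command(commands=[1,0,0,-0.01,0,0,0,1,0,0,-0.05,0,0,0,1,0,0,-0.12,0,0,0,1,0,0,-0.2,0,0,0,1,0,0,-0.2,0,0,0,1,0,0,-0.2,0,0,0])

```text
time_s: 19.15
position: [0.5196, -0.0357, 0.2185]
tool_rot: [[-0.097, 0.995, 0.004], [0.995, 0.097, -0.001], [-0.001, 0.003, -1.0]]
ft_force: [-0.4, 0.4, -0.3]
grip_width: 0.0003
gripper_force: 0.0
```

```bash
python3 -c "
from h import *
pair('p7',(213,165,45,60),(235,180,45,50),9)"
```

```text
(no output)
```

View pics/p7.png

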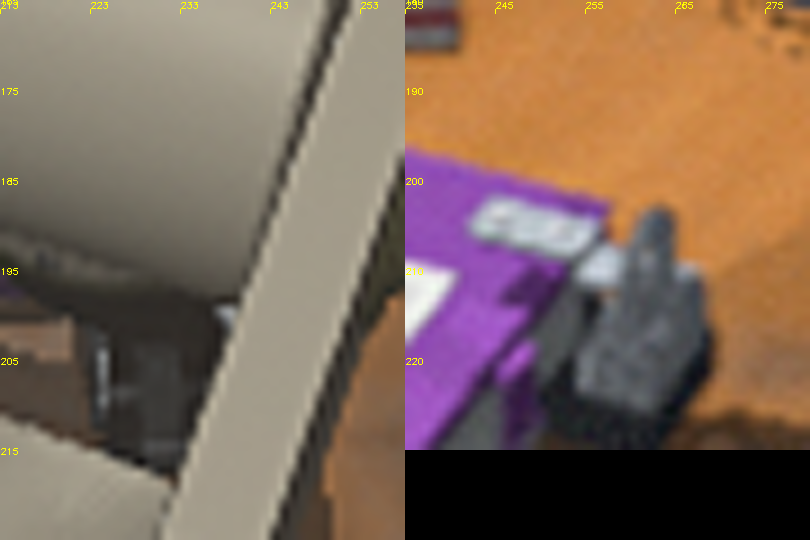

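In scene the bow's top sits at about (263,203). That is some 5 px (19 mm) lower than before, and it stays there untouched with the lid shut. Handing in.

```bash
python3 -c "
from rig import env
print(env.close_job())"
```

```text
the job is handed in; nothing more can be done
None
```

The lid is shut, the shackle is down through the hasp's eye and held by its catch about 19 mm in, and the arm is clear; I handed the job in at about 19 s, and the hand-in call returned no verdict.

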